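# Fit the specimen holder plate on the microscope stage and load a mount

### The job

Lower the aluminium holder plate over the two brass pins of the black microscope stage until it rests flush on the stage top. Then load the red round specimen mount from the mat into the plate's round nest so that it stands fully home. Set both down rather than dropping them, let go, and leave the other two things on the mat, the vial and the objective where they are.

Things in the scene. Friction and masses are not known exactly. Their poses are not given: they have to be found in the camera images.
- stage: fixed low microscope stage, dark, base 200 (x) x 130 (y) mm, black flat top 190 x 115 mm, 40 mm above the bench, with two brass pins; origin on the bench under its centre, z up. A red dot on the top marks the corner (72, -28) mm. A small knob sticks out 30 mm from its -y side at x = -50 mm, below the top. Its x axis and the plate's start within 0.8 rad of one another
- stage_top (a point): centre of the stage's flat black top, 40 mm above the stage origin; same axes as the stage
- stage_pin_a (a point): tip of pin A, at stage (-72, 0) mm: 8 mm diameter, 16 mm above the stage top, straight for 10 mm, then tapering to 3 mm at the tip
- stage_pin_b (a point): tip of pin B, at stage (72, 28) mm; same form as pin A
- plate: loose aluminium holder plate, 170 (x) x 90 (y) x 12 mm, about 0.45 kg, flat on the bench; origin at the centre of its underside, z up. Two through holes, a round and a square nest, a blue rib in the middle as handle. It fits one way round: seated, its axes lie along the stage's, its origin at the stage top's centre, its red dot (72, -28 mm) at the stage's red dot
- plate_grip (a point): middle of the plate's blue upright rib, 36 mm above the underside. The rib is 14 mm thick (plate x), 50 mm long (plate y) and reaches from 12 to 46 mm above the underside, over the centre of mass: close the fingers along plate x
- plate_hole_a (a point): centre of hole A (12 mm diameter, through) on the plate's underside, at plate (-72, 0) mm, for pin A
- plate_hole_b (a point): centre of hole B (12 mm diameter, through) on the plate's underside, at plate (72, 28) mm, for pin B
- round_nest (a point): centre of the round nest's floor, at plate (46, 0, 5) mm; 34 mm diameter, 7 mm deep, open above. (The square nest, 29 x 29 mm, at plate (-46, 0) mm stays empty.)
- round_mount: loose red round resin specimen mount with a steel disc in its top, 30 mm diameter, 30 mm high, 40 g, upright on a 3 mm black rubber mat at the robot's right; origin at the centre of its underside. At least 25 mm free all round. Seated it stands 23 mm proud of the plate top
- square_mount: green square specimen mount, 25 x 25 x 30 mm, on the mat; not to be moved; origin at the centre of its underside
- gauge_ring: steel ring, 34 mm outside, 20 mm inside, 14 mm high, on the mat; not to be moved; origin at the centre of its underside
- vial: amber glass vial with a white cap, 28 mm diameter, 50 mm high, on the far side of the work area; not to be moved; origin at the centre of its underside
- objective: dark microscope objective standing on end, 40 mm diameter, 58 mm high, at the robot's left; not to be moved; origin at the centre of its underside
Not all that is in view belongs to the job. Several things have the shape of the round_mount; the one meant has the colours described above. Leave any blue look-alike of the stage alone.

How it is judged:
By the outcome, as a careful person would: the job done as asked, in the order asked, and still so for the second after the job is handed in, with the robot touching nothing.
It also fails if it takes over 58 s, if anything falls off the work surface, if the arm or the gripper's body presses on something with over 40 N, if the wrist force passes 120 N, or if a joint passes its speed limit or range.

### The arm

A 6-joint arm with a two-finger parallel gripper is mounted at the origin on the work surface. World frame = base frame: x ahead of the robot, y to its left, z up, the work surface at z = 0. Lengths are in m, angles in rad, forces in N, time in s.
With the tool pointing down it reaches from about 0.35 to 1 m from the base axis. Payload 7.1 kg.
Tool frame: the origin (TCP) lies midway between the tips of the shut fingers; the grasp point (between the pads) lies 19 mm behind it; z points along the fingers, y is the line along which they close (so a half turn about z gives the same grasp; the last joint's range is limited). The gripper opens to 85 mm and grips with 20 to 120 N. Pads are 22 mm wide; open, the fingers measure 114 mm over their backs; the gripper's body (76 mm by 85 mm) begins 54 mm behind the grasp point. The pads swing forward as they close: fully open they stand 13 mm farther back than shut.
Start: joints at [1.21, 0.423, 1.63, -0, 1.089, -0.019], TCP at [0.209, 0.589, 0.231] pointing down, gripper open.
Joint ranges: [-3, 3], [-0.9, 2.11], [0.09, 2.58], [-1.31, 4.45], [0.11, 2.69], [-2.54, 2.54]. Speed limits (rad/s): [2.39, 2.39, 3.01, 3.14, 3.14, 3.14].

### API

Orientations are given as a unit quaternion [w, x, y, z].
In Python, from plant import r gives the robot as it stands. The module is installed in compiled form; this text tells all that it offers.
- The arm moves only by the tool servo_tool, never from a script. Its argument "rows" is a list of rows, each a list of 3 entries, a list of its own where there are three numbers: the shift along the tool's x, y, z in cm, then the turn, a rotation vector about the tool's x, y, z in units of 5 degrees (1.0 is 5 degrees), then the finger opening in cm, from 0 to 8.54. In form: [[[dx, dy, dz], [rx, ry, rz], claw], ...]. A call has 1 to 12 rows; each row shifts and turns the commanded pose from where the row before left it, along the tool's axes as they then stand; what a row does not reach is not made up. A row lasts 1/12 s, in which the tool goes at most 41.7 mm and 7.16 degrees, less where a joint would pass 70% of its speed; a pose out of reach is approached as far as the arm can. A call with a gripper value outside its range is refused whole. The fingers move at their own pace and stop on an object; "grip_force" is the grip in N (left out, the last holds). Time passes only in rows, so rows that do not move let the fingers close. It gives the time, the measured TCP pose, the force, the opening and the grip force at its end, in the units of the state.
- r.get_obs(): the state, without advancing time (a new reading comes with each control period).
- r.camera(name): name is "side" or "top" or "wrist"; returns a dict with "img" (384x512x3 uint8, red, green, blue), "K" (3x3 intrinsics, pixels), "eye" and "attitude" of the camera in the world; the wrist camera has in their place "hand_eye" (4x4, takes a point from camera to tool coordinates, whose origin is the TCP and whose axes are the flange's). Camera axes: x right, y up, looking along -z (the intrinsics and any distortion apply to the point x, -y, -z); pixel columns grow to the right and rows downward; lengths in m; the calibration is good to about 2 mm. A picture is of the moment at which its call begins: read the wrist's pose just before it. There is no depth.
- r.sign_off(): hands the job in; it is judged then, once.
Trained networks look in a picture, given as the dict that the camera call returned (one of the last four; its "shot" number tells which), for a name from the list of things; names that differ only in an ending like _2 or _b are one class to them, and where a whole thing is asked for, a point or a joint stands for the part that bears it (a point fixed in the world has none). Each returns a list of dicts, best first, with "score" (0 to 1); they miss things now and then, are a little off and sometimes report something else, mostly with a low value. They report only what shows in the picture. A call takes as long as a camera call. They do not tell look-alikes from the thing itself.
- r.boxes_of(picture, label): "bbox" ([left, top, right, bottom] in pixels, round what is visible of it).
- r.tip_of(picture, label): "position" ([row, column] in pixels: a listed point, or the origin of a listed thing).
The state is a dict: "t": time; "qpos": joint angles; "joint_velocities": joint speeds; "effort": joint torques, N m; "eef_pos": TCP position; "ee_rot": TCP orientation; "force": force on the tool from outside, world axes, zero at the start; "wrist_torque": the same for the moment, N m; "opening": finger opening in m; "finger_force": force on a finger pad.
Only numpy, scipy, OpenCV 4.12 (cv2) and the standard library are available. Lean on these libraries where they do the work, as an engineer would, in place of code of your own. Each camera call takes 0.05 s, during which the arm holds its last target. There are 200 camera calls.

## Working session

There is one attempt and no reset: what is moved stays moved. The work goes in short steps, Python scripts to look and compute and a tool call to move; the robot and the scene stay as the last step left them, time stands still between calls to the robot, and variables do not carry over. Pictures are saved under pics/ and viewed, at most 10 in all, crops included, and the job is handed in when it is done.

Besides the shell and the picture viewer there is one more tool, called after "Emit:" as name([rows], argument=value, ...), one row to a line, values as JSON. servo_tool: Moves the arm, as the interface text tells. Its arguments: {"type":"object","properties":{"rows":{"type":"array"},"grip_force":{"type":"number"}},"required":["rows"]}

```bash
mkdir -p pics; cat > h.py <<'E'
import numpy as np, cv2, json
from scipy.spatial.transform import Rotation as R
from plant import r
def rot(q): return R.from_quat([q[1],q[2],q[3],q[0]])
def att(a):
    a=np.array(a,float)
    return a if a.shape==(3,3) else rot(a).as_matrix()
def cam(name):
    o=r.get_obs(); c=r.camera(name)
    if name=="wrist":
        T=np.eye(4);T[:3,:3]=rot(o["ee_rot"]).as_matrix();T[:3,3]=o["eef_pos"]
        M=T@np.array(c["hand_eye"]); c["Rw"]=M[:3,:3]; c["ew"]=M[:3,3]
    else: c["Rw"]=att(c["attitude"]); c["ew"]=np.array(c["eye"],float)
    return c
def dist(c):
    for k in c:
        if 'dist' in k.lower(): return np.array(c[k],float)
    return None
def ray(c,u,v):
    p=cv2.undistortPoints(np.array([[[u,v]]],float),np.array(c["K"],float),dist(c))[0,0]
    return c["Rw"]@np.array([p[0],-p[1],-1.])
def at(c,u,v,z):
    d=ray(c,u,v); return c["ew"]+d*(z-c["ew"][2])/d[2]
def proj(c,P):
    q=c["Rw"].T@(np.array(P,float)-c["ew"]); q=np.array([[q[0],-q[1],-q[2]]])
    return cv2.projectPoints(q,np.zeros(3),np.zeros(3),np.array(c["K"],float),dist(c))[0][0,0]
def save(c,n): cv2.imwrite(f"pics/{n}.png",c["img"][:,:,::-1])
E
python3 - <<'E'
from h import *
o=r.get_obs(); print({k:np.round(v,3).tolist() for k,v in o.items()})
ims=[]
for n in ["top","side"]:
    c=cam(n); ims.append(c["img"]); print(n,{k:(np.round(v,4).tolist() if k!="shot" else v) for k,v in c.items() if k not in("img",)and not isinstance(v,str)})
    Z={"stage_top":.04,"stage_pin_a":.056,"stage_pin_b":.056,"plate_grip":.036,"plate_hole_a":.012,"plate_hole_b":.012,"round_nest":.005,"round_mount":.003,"square_mount":.003,"gauge_ring":.003,"vial":0,"objective":0}
    for l,z in Z.items():
        print(l,[(round(t["score"],2),np.round(t["position"][::-1]).tolist(),np.round(at(c,t["position"][1],t["position"][0],z)[:2],3).tolist()) for t in r.tip_of(c,l)[:5]])
    save(c,n+"0")
E
```

```text
{'t': 0.0, 'qpos': [1.21, 0.424, 1.631, -0.0, 1.089, -0.019], 'joint_velocities': [0.0, 0.0, 0.001, 0.001, -0.0, -0.0], 'effort': [0.0, -55.739, -28.175, 0.0, 0.007, -0.0], 'eef_pos': [0.209, 0.588, 0.231], 'ee_rot': [-0.0, 0.17, 0.985, -0.001], 'force': [-1.087, 0.218, -0.741], 'wrist_torque': [0.014, -0.015, -0.002], 'finger_force': 0.0, 'opening': 0.085}
top {'K': [[492.1537, 0.0, 258.0166], [0.0, 492.1537, 201.508], [0.0, 0.0, 1.0]], 'eye': [0.225, 0.0384, 1.4451], 'attitude': [0.7116, 0.0575, -0.0602, -0.6977], 'shot': 1, 'Rw': [[0.0193, 0.986, -0.1659], [-0.9998, 0.0199, 0.0021], [0.0054, 0.1658, 0.9861]], 'ew': [0.225, 0.0384, 1.4451]}
stage_top [(0.82, [171.0, 277.0], [0.24, 0.276]), (0.59, [296.0, 201.0], [0.465, -0.075])]
stage_pin_a [(0.91, [163.0, 253.0], [0.307, 0.299]), (0.77, [295.0, 223.0], [0.399, -0.072]), (0.75, [287.0, 173.0], [0.543, -0.047]), (0.6, [163.0, 305.0], [0.163, 0.292])]
stage_pin_b [(0.91, [163.0, 253.0], [0.307, 0.299]), (0.77, [295.0, 223.0], [0.399, -0.072]), (0.75, [287.0, 173.0], [0.543, -0.047]), (0.6, [163.0, 305.0], [0.163, 0.292])]
plate_grip
[... 1481 characters left out ...]
.0, 179.0], [0.476, 0.141])]
plate_grip [(0.92, [246.0, 179.0], [0.477, 0.171])]
plate_hole_a [(0.82, [264.0, 175.0], [0.542, 0.206]), (0.65, [224.0, 197.0], [0.403, 0.139])]
plate_hole_b [(0.82, [264.0, 175.0], [0.542, 0.206]), (0.65, [224.0, 197.0], [0.403, 0.139])]
round_nest [(0.66, [264.0, 188.0], [0.525, 0.154])]
round_mount [(0.7, [393.0, 300.0], [0.665, -0.331]), (0.66, [349.0, 308.0], [0.564, -0.322]), (0.5, [328.0, 278.0], [0.558, -0.226])]
square_mount [(0.69, [314.0, 317.0], [0.484, -0.321]), (0.29, [243.0, 234.0], [0.413, -0.019])]
gauge_ring [(0.71, [277.0, 324.0], [0.404, -0.313])]
vial [(0.51, [342.0, 201.0], [0.712, 0.032])]
objective [(0.69, [238.0, 148.0], [0.513, 0.399])]
```

```bash
python3 - <<'E'
import cv2,numpy as np
a=cv2.imread("pics/top0.png")[100:330,110:410];b=cv2.imread("pics/side0.png")[100:350,110:450]
cv2.imwrite("pics/topc.png",cv2.resize(a,None,fx=2.6,fy=2.6,interpolation=2));cv2.imwrite("pics/sidec.png",cv2.resize(b,None,fx=2.35,fy=2.35,interpolation=2))
E
```

```text
(no output)
```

View pics/topc.png

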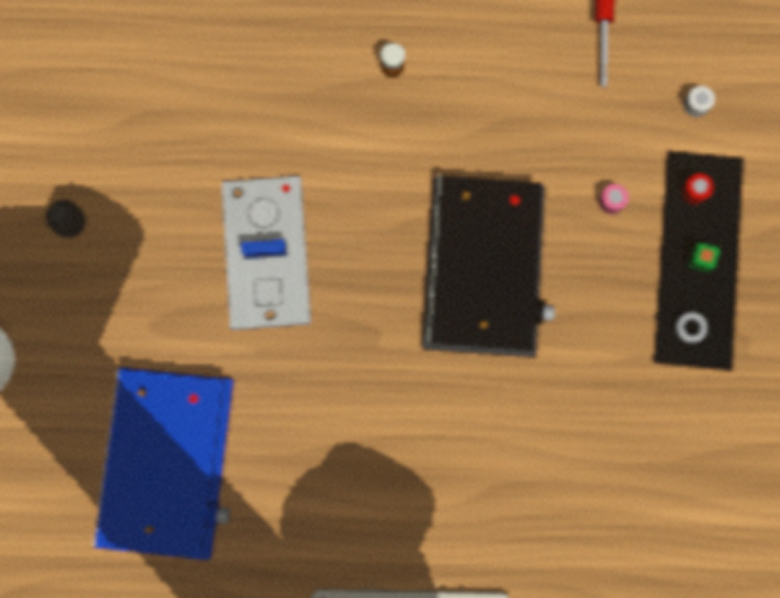

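View pics/sidec.png

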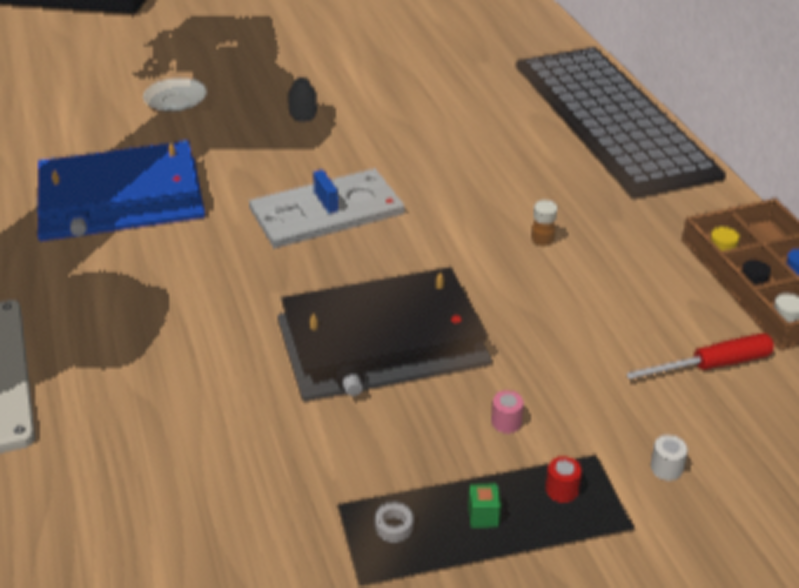

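The top view (full-frame pixels) has three round mounts: red on the mat at (379,172), pink on the bench at (346,175), and white on the bench at (379,138). The red one on the black mat fits the description. The true stage is the black one at about (293,200), and the blue look-alike is at about (173,277). The plate is at about (212,197), with x roughly along world x. I'll move above the plate for a close look.

Emit:
servo_tool([
  [[-3.2,-2.45,0],[0,0,0],8.5],
  [[-3.2,-2.45,0],[0,0,0],8.5],
  [[-3.2,-2.45,0],[0,0,0],8.5],
  [[-3.2,-2.45,0],[0,0,0],8.5],
  [[-3.2,-2.45,0],[0,0,0],8.5],
  [[-3.2,-2.45,0],[0,0,0],8.5],
  [[-3.2,-2.45,0],[0,0,0],8.5],
  [[-3.2,-2.45,0],[0,0,0],8.5],
  [[-3.2,-2.45,0],[0,0,0],8.5],
  [[-3.2,-2.45,0],[0,0,0],8.5],
  [[-3.2,-2.45,0],[0,0,0],8.5],
  [[-3.2,-2.45,0],[0,0,0],8.5],
])

```text
t: 2.3
eef_pos: [0.4735, 0.1813, 0.2316]
ee_rot: [0.0, 0.17, 0.985, 0.0]
force: [0.7, 1.2, -0.0]
opening: 0.085
finger_force: 0.0
```

Emit:
servo_tool([
  [[0,0,0],[0,0,1.3],8.5],
  [[0,0,0],[0,0,1.3],8.5],
  [[0,0,0],[0,0,1.3],8.5],
  [[0,0,0],[0,0,1.3],8.5],
  [[0,0,0],[0,0,1.3],8.5],
  [[0,0,0],[0,0,1.3],8.5],
  [[0,0,0],[0,0,1.3],8.5],
  [[0,0,0],[0,0,1.3],8.5],
  [[0,0,0],[0,0,1.3],8.5],
  [[0,0,0],[0,0,1.3],8.5],
  [[0,0,0],[0,0,0],8.5],
])

```text
t: 3.22
eef_pos: [0.4727, 0.1831, 0.2314]
ee_rot: [0.0, 0.674, 0.738, 0.0]
force: [0.0, -0.9, 0.2]
opening: 0.085
finger_force: 0.0
```

```bash
cat > fit.py <<'E'
from h import *
from scipy.optimize import least_squares
import itertools
def fit(c,pts,z0,x0):
    """pts: list of (local xyz list of alternatives? , (u,v))"""
    def f(p):
        cs,s=np.cos(p[2]),np.sin(p[2])
        return np.concatenate([proj(c,[p[0]+cs*L[0]-s*L[1],p[1]+s*L[0]+cs*L[1],z0+L[2]])-uv for L,uv in pts])
    q=least_squares(f,x0); return q.x,q.fun.reshape(-1,2)
def tips(c,l): return [(round(t["score"],2),np.array(t["position"][::-1],float)) for t in r.tip_of(c,l)]
E
python3 - <<'E'
from fit import *
o=r.get_obs(); print(o["t"],o["eef_pos"],np.round(o["qpos"],3)); A=rot(o["ee_rot"]).as_matrix(); print(np.round(A,3))
c=cam("wrist"); print(np.round(c["hand_eye"],3),[k for k in c],np.round(c["ew"],3))
for l in ["plate_grip","plate_hole_a","round_nest","plate"]:
    print(l,tips(c,l), [np.round(b["bbox"]).tolist() for b in r.boxes_of(c,l)[:2]])
save(c,"w1")
E
```

```text
3.2167 [0.47271646 0.18314715 0.23142173] [0.346 0.25  1.887 0.    1.004 0.256]
[[-0.09   0.996  0.   ]
 [ 0.996  0.09   0.   ]
 [ 0.     0.    -1.   ]]
[[-0.001  0.959  0.283  0.072]
 [ 1.     0.     0.     0.001]
 [ 0.     0.283 -0.959 -0.143]
 [ 0.     0.     0.     1.   ]] ['img', 'K', 'hand_eye', 'shot', 'Rw', 'ew'] [0.467 0.254 0.374]
plate_grip [(0.82, array([255.9, 176.7]))] [[190.0, 141.0, 326.0, 208.0]]
plate_hole_a [(0.96, array([315.6, 152. ])), (0.58, array([204.8, 169.1])), (0.57, array([260.5, 176.8]))] [[194.0, 136.0, 324.0, 205.0]]
round_nest [(0.78, array([288.7, 172.9]))] [[190.0, 141.0, 322.0, 207.0]]
plate [(0.83, array([256.2, 173.5]))] [[192.0, 139.0, 326.0, 208.0]]
```

View pics/w1.png

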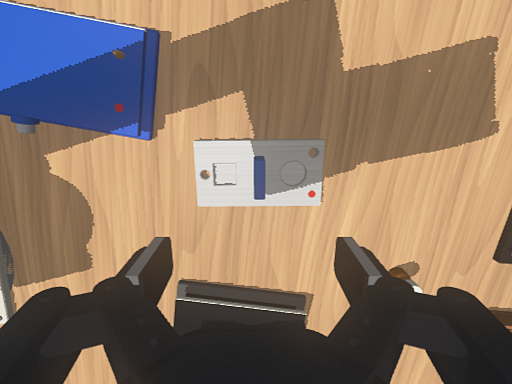

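The wrist view shows the plate with hole A at (206,174), hole B at (314,153), the red dot at (312,194), the nest at (292,173) and the rib at (260,177). Next I'll fit the plate's pose.

```bash
cat >> fit.py <<'E'
def red(c,box):
    x0,y0,x1,y1=[int(v) for v in box]; g=c["img"][y0:y1,x0:x1].astype(float)
    m=((g[...,0]>1.8*g[...,1]+15)&(g[...,0]>1.8*g[...,2]+15)).astype(np.uint8)
    n,_,s,ce=cv2.connectedComponentsWithStats(m)
    return sorted([(int(s[i,4]),ce[i]+[x0,y0]) for i in range(1,n) if s[i,4]>3],key=lambda t:-t[0])
def near(c,l,uv):
    t=[p for s,p in tips(c,l)]; return min(t,key=lambda p:np.hypot(*(p-uv))) if t else None
def sq(c,uv,h,inv=True):
    """dark blob centroid near uv (hole)"""
    u,v=int(round(uv[0])),int(round(uv[1])); g=c["img"][v-h:v+h+1,u-h:u+h+1].astype(float).mean(2)
    w=np.clip(np.median(g)-15-g,0,None); yy,xx=np.mgrid[-h:h+1,-h:h+1]
    return np.array([u+(w*xx).sum()/w.sum(),v+(w*yy).sum()/w.sum()])
E
python3 - <<'E'
from fit import *
c=cam("wrist"); rd=red(c,(190,130,330,215)); print(rd)
C=c["img"][136:212,188:330].astype(int)
a=sq(c,(206,174),8); b=sq(c,(314,153),8); print(a,b)
# plate mask quad: low saturation
hsv=cv2.cvtColor(c["img"],cv2.COLOR_RGB2HSV); m=((hsv[...,1]<45)).astype(np.uint8); m[:130]=0;m[215:]=0;m[:,:185]=0;m[:,335:]=0
m=cv2.morphologyEx(m,cv2.MORPH_CLOSE,np.ones((9,9))); k=max(cv2.findContours(m,0,1)[0],key=cv2.contourArea); 
bx=cv2.minAreaRect(k); q=cv2.boxPoints(bx); print(bx)
for z,p in [(.012,a),(.012,b),(.012,rd[0][1])]: print(at(c,*p,z))
corn=[at(c,*p,.012) for p in q]; print(np.round(corn,4)); print(np.mean(corn,0))
x,e=fit(c,[((-.072,0,.012),a),((.072,.028,.012),b),((.072,-.028,.012),rd[0][1])],0,[.48,.18,.07]); print(x,e)
E
```

```text
[(33, array([311.27272727, 193.66666667]))]
[206.96868466 173.98299494] [314.11966874 152.40496894]
((258.5, 171.99996948242188), (130.99996948242188, 65.99998474121094), -0.0)
[0.41305918 0.16483378 0.012     ]
[0.55146249 0.2071083  0.012     ]
[0.55645324 0.15074831 0.012     ]
[[0.3959 0.119  0.012 ]
 [0.3929 0.2095 0.012 ]
 [0.5615 0.2255 0.012 ]
 [0.5765 0.1362 0.012 ]]
[0.48168611 0.17252663 0.012     ]
[0.48312439 0.17181849 0.09887151] [[-1.18557632 -0.02040376]
 [ 0.37433813  0.28140992]
 [ 0.81934938 -0.14673833]]
```

Emit:
servo_tool([
  [[-0.4,0.3,2.5],[0,0,0.1],8.5],
  [[-0.4,0.3,2.5],[0,0,0],8.5],
  [[-0.4,0.2,2.5],[0,0,0],8.5],
  [[0,0,2.5],[0,0,0],8.5],
  [[0,0,0],[0,0,0],8.5],
])

```text
t: 4.13
eef_pos: [0.479, 0.1708, 0.1274]
ee_rot: [-0.002, 0.676, 0.737, -0.003]
force: [-1.5, -0.5, 0.1]
opening: 0.0851
finger_force: 0.0
```

```bash
python3 - <<'E'
from fit import *
o=r.get_obs();print(o["eef_pos"]); A=rot(o["ee_rot"]).as_matrix()
c=cam("wrist")
f=lambda L:proj(c,np.array([.4827,.1718,0])+R.from_euler('z',.095).apply(L))
pa,pb,pd=f((-.072,0,.012)),f((.072,.028,.012)),f((.072,-.028,.012))
rd=red(c,(pd[0]-25,pd[1]-25,pd[0]+25,pd[1]+25)); a=sq(c,pa,11); b=sq(c,pb,11); print(pa,a,pb,b,pd,rd)
x,e=fit(c,[((-.072,0,.012),a),((.072,.028,.012),b),((.072,-.028,.012),rd[0][1])],0,[.48,.18,.07]); print(x,e)
print(tips(c,"plate_hole_a"),tips(c,"plate_grip"),f((0,0,.036)))
d=np.array([x[0],x[1],0])-o["eef_pos"]; print("tool d",A.T@d, "toolyaw",np.arctan2(A[1,1],A[0,1]))
save(c,"w2")
E
```

```text
[0.47898461 0.17077653 0.12744988]
[182.83462318 185.29242657] [183.58321902 185.156893  ] [333.944101   155.30132934] [334.07082945 154.68313141] [329.80723146 211.39721481] [(65, array([329.26153846, 211.66153846]))]
[0.48279397 0.1719707  0.09437677] [[-0.65303345 -0.07006161]
 [ 0.0187634   0.493529  ]
 [ 0.64698418 -0.3745477 ]]
[(0.75, array([331.8, 152.6])), (0.59, array([183. , 180.4]))] [(0.81, array([255.3, 192. ]))] [257.30256913 191.95434116]
tool d [0.00108053 0.00481609 0.12741683] toolyaw 0.08573897202931441
```

View pics/w2.png

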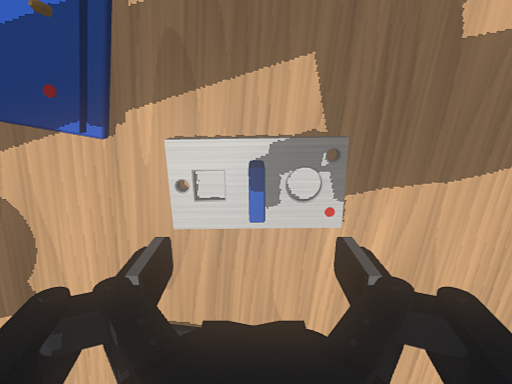

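Both holes, the red dot at (329,212) and the rib at (257,192) match the fit to within 0.7 px. I'll descend and grip.

Emit:
servo_tool([
  [[0.05,0.25,2.5],[0,0,-0.1],8.5],
  [[0.05,0.2,2.5],[0,0,0],8.5],
  [[0,0,2.5],[0,0,0],8.5],
  [[0,0,2.0],[0,0,0],8.5],
  [[0,0,1.2],[0,0,0],8.5],
  [[0,0,0],[0,0,0],8.5],
])

```text
t: 4.78
eef_pos: [0.4858, 0.1733, 0.0237]
ee_rot: [-0.0, 0.673, 0.74, -0.001]
force: [-0.8, -0.0, -0.5]
opening: 0.0849
finger_force: 0.0
```

Emit:
servo_tool([
  [[0,0,0],[0,0,0],5],
  [[0,0,0],[0,0,0],3],
  [[0,0,0],[0,0,0],1],
  [[0,0,0],[0,0,0],1],
  [[0,0,0],[0,0,0],1],
  [[0,0,0],[0,0,0],1],
  [[0,0,0],[0,0,0],1],
  [[0,0,0],[0,0,0],1],
], grip_force=60)

```text
t: 5.45
eef_pos: [0.486, 0.1733, 0.025]
ee_rot: [-0.0, 0.673, 0.74, -0.0]
force: [-2.9, -0.1, 7.7]
opening: 0.0128
finger_force: 60.7
```

The grip is about 7 mm higher on the rib than I want, so I'll re-grip lower.

Emit:
servo_tool([
  [[0,0,0],[0,0,0],3],
  [[0,0,0],[0,0,0],3],
  [[0,0,0],[0,0,0],3],
  [[0,-0.25,0.3],[0,0,0],3],
  [[0,0,0.4],[0,0,0],3],
  [[0,0,0],[0,0,0],1],
  [[0,0,0],[0,0,0],1],
  [[0,0,0],[0,0,0],1],
  [[0,0,0],[0,0,0],1],
  [[0,0,0],[0,0,0],1],
  [[0,0,0],[0,0,0],1],
], grip_force=80)

```text
t: 6.37
eef_pos: [0.4833, 0.1729, 0.0171]
ee_rot: [-0.0, 0.673, 0.74, -0.0]
force: [-0.2, 0.0, -3.6]
opening: 0.0128
finger_force: 77.9
```

Emit:
servo_tool([
  [[0,0,-0.5],[0,0,0],1],
  [[0,0,-1],[0,0,0],1],
  [[0,0,-2],[0,0,0],1],
  [[0,0,-2.5],[0,0,0],1],
  [[0,0,-2.5],[0,0,0],1],
  [[0,0,-2.5],[0,0,0],1],
  [[0,0,-2],[0,0,0],1],
  [[0,0,-1],[0,0,0],1],
  [[0,0,0],[0,0,0],1],
  [[0,0,0],[0,0,0],1],
])

```text
t: 7.2
eef_pos: [0.4835, 0.173, 0.1576]
ee_rot: [0.0, 0.673, 0.74, 0.0]
force: [-0.6, -0.4, -4.4]
opening: 0.0126
finger_force: 78.5
```

```bash
python3 - <<'E'
from fit import *
o=r.get_obs();print(o["t"],o["eef_pos"],o["ee_rot"],o["force"],o["opening"],o["finger_force"])
c=cam("wrist"); save(c,"w3")
print(tips(c,"plate_hole_a"),tips(c,"plate_grip"),red(c,(0,0,511,383))[:4])
E
```

```text
7.2 [0.48354475 0.17302895 0.15760692] [2.18634612e-04 6.72906720e-01 7.39727206e-01 3.98798732e-04] [-0.58285529 -0.37473968 -4.44833378] 0.0125765317558388 78.45331907272339
[(0.8, array([377.8, 190.3])), (0.67, array([138.1, 228. ]))] [(0.77, array([248.8, 259.1]))] [(101, array([372.30693069, 278.28712871])), (92, array([67.17391304, 93.09782609]))]
```

View pics/w3.png

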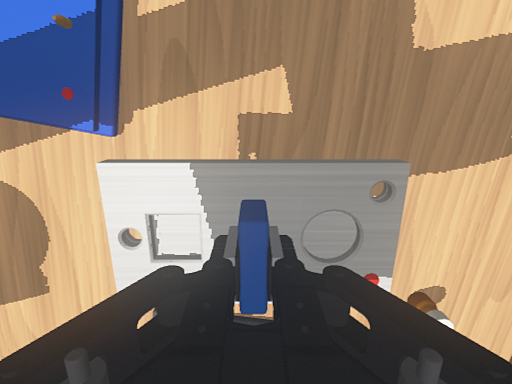

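The plate is held level: hole A is at (131,237), hole B at (381,190), and the far corners are at (97,161) and (409,161). The plate hides anything below it from the camera, so I'll go past the stage and view it over the plate's far edge.

Emit:
servo_tool([
  [[-1.5,-0.2,0],[0,0,0],1],
  [[-3,-0.4,0],[0,0,0.3],1],
  [[-4,-0.5,0],[0,0,0.3],1],
  [[-4,-0.5,0],[0,0,0.3],1],
  [[-4,-0.5,0],[0,0,0.3],1],
  [[-4,-0.5,0],[0,0,0.3],1],
  [[-4,-0.5,0],[0,0,0.2],1],
  [[-4,-0.5,0],[0,0,0.2],1],
  [[-4,-0.5,0],[0,0,0],1],
  [[-4,-0.5,0],[0,0,0],1],
  [[-4,-0.5,0],[0,0,0],1],
  [[-3,-0.4,0],[0,0,0],1],
])

```text
t: 8.35
eef_pos: [0.422, -0.263, 0.1561]
ee_rot: [-0.001, 0.732, 0.681, -0.0]
force: [0.5, 0.3, -3.0]
opening: 0.0128
finger_force: 78.2
```

Emit:
servo_tool([
  [[-1.5,0,0],[0,0,0],1],
  [[0,0,0],[0,0,0],1],
  [[0,0,0],[0,0,0],1],
  [[0,0,0],[0,0,0],1],
])

```text
t: 8.68
eef_pos: [0.4216, -0.2744, 0.1563]
ee_rot: [-0.001, 0.732, 0.681, -0.0]
force: [0.1, 0.6, -5.0]
opening: 0.0129
finger_force: 78.3
```

```bash
python3 - <<'E'
from fit import *
o=r.get_obs();print(o["t"],o["eef_pos"],o["ee_rot"],o["force"],o["opening"],o["finger_force"])
c=cam("wrist"); save(c,"w4")
for l in ["stage_pin_a","plate_hole_a","stage_top"]: print(l,tips(c,l))
print(red(c,(0,0,511,383))[:6])
E
```

```text
8.6833 [ 0.4215974  -0.27439973  0.15626629] [-1.31756936e-03  7.31900808e-01  6.81409897e-01 -1.51527539e-04] [ 0.09796822  0.64262625 -4.95662938] 0.01286231483756354 78.25802206993103
stage_pin_a []
plate_hole_a [(0.9, array([373.9, 187.2])), (0.72, array([138.2, 227. ]))]
stage_top []
[(98, array([372.36734694, 278.19387755])), (90, array([404.47777778, 216.66666667]))]
```

View pics/w4.png

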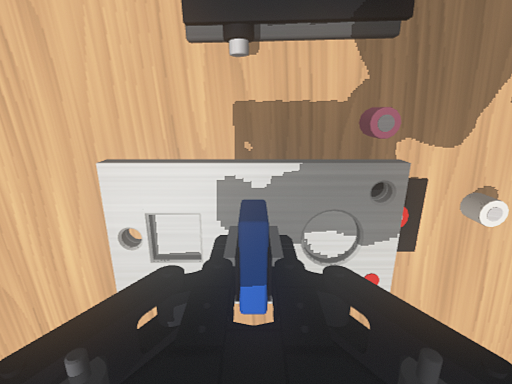

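The stage's top edge is at (298,22), just above the frame, so I overshot. I'll come back about 10 cm.

Emit:
servo_tool([
  [[2,0.5,0],[0,0,0],1],
  [[3.5,1,0],[0,0,0],1],
  [[3,1,0],[0,0,0],1],
  [[1.5,0.5,0],[0,0,0],1],
  [[0,0,0],[0,0,0],1],
  [[0,0,0],[0,0,0],1],
  [[0,0,0],[0,0,0],1],
])

```text
t: 9.47
eef_pos: [0.4593, -0.1777, 0.1574]
ee_rot: [0.0, 0.731, 0.682, -0.0]
force: [0.6, -0.5, -2.8]
opening: 0.0124
finger_force: 78.4
```

```bash
python3 - <<'E'
from fit import *
o=r.get_obs();print(o["t"],o["eef_pos"],o["ee_rot"],o["force"],o["opening"],o["finger_force"])
c=cam("wrist"); save(c,"w5")
for l in ["stage_pin_a","plate_hole_a","stage_top"]: print(l,tips(c,l))
print(red(c,(0,0,511,383))[:6])
E
```

```text
9.4667 [ 0.45930074 -0.1776917   0.15739085] [ 9.21704299e-05  7.31449700e-01  6.81895387e-01 -8.77517169e-05] [ 0.6027177  -0.49466178 -2.79463139] 0.0124250167944477 78.35294008255005
stage_pin_a [(0.91, array([169.9,  72.4])), (0.84, array([349.1,  30.8]))]
plate_hole_a [(0.68, array([374.4, 187.8])), (0.66, array([137.5, 229.9]))]
stage_top [(0.79, array([258.7,  73.2]))]
[(114, array([338.80701754, 105.39473684])), (99, array([372.32323232, 278.15151515])), (7, array([351.        , 307.28571429]))]
```

View pics/w5.png

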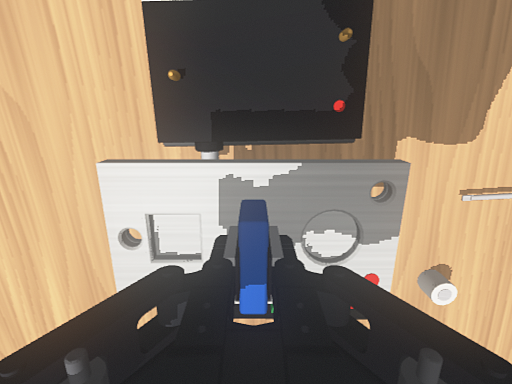

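The stage is visible with pin A at (173,75), tip about (170,72), pin B's tip at about (349,31), the red dot at (339,105) and the near top corners at (160,142) and (362,137). I'll fit the stage and the held plate from this one frame.

```bash
python3 - <<'E'
from fit import *
o=r.get_obs(); A=rot(o["ee_rot"]).as_matrix(); p=o["eef_pos"]
c=cam("wrist"); u=np.array
pa,pb=near(c,"stage_pin_a",u([170,72])),near(c,"stage_pin_a",u([349,31])); rd=red(c,(320,90,360,120))[0][1]
x,e=fit(c,[((-.072,0,.056),pa),((.072,.028,.056),pb),((.072,-.028,.04),rd)],0,[.48,-.07,-.05]); print("stage",x,"\n",np.round(e,1))
# distance checks
print(np.linalg.norm(at(c,*pa,.056)-at(c,*pb,.056)),"exp .1467", np.linalg.norm(at(c,*pb,.056)[:2]-at(c,*rd,.04)[:2]),"exp .056")
# brass blobs
hsv=cv2.cvtColor(c["img"],cv2.COLOR_RGB2HSV)
m=((hsv[...,1]>90)&(hsv[...,0]>8)&(hsv[...,0]<28)&(hsv[...,2]>50)).astype(np.uint8)
for (cx,cy) in [(174,75),(346,34)]:
    w=m[cy-14:cy+15,cx-14:cx+15]; ys,xs=np.nonzero(w); print("brass",len(xs),xs.mean()+cx-14,ys.mean()+cy-14,xs.min()+cx-14,xs.max()+cx-14,ys.min()+cy-14,ys.max()+cy-14)
f=lambda L:np.round(proj(c,u([x[0],x[1],0])+R.from_euler('z',x[2]).apply(L)),1)
print("pred base/cen/tip A",f((-.072,0,.04)),f((-.072,0,.048)),f((-.072,0,.056)),"B",f((.072,.028,.04)),f((.072,.028,.048)),f((.072,.028,.056)),"corners",f((-.095,-.0575,.04)),f((.095,-.0575,.04)))
z0=p[2]-.0171; ty=np.arctan2(A[1,1],A[0,1]); print("toolyaw",ty,"z0",z0)
y,e=fit(c,[((-.072,0,.012),u([131,237])),((.072,.028,.012),u([382,190.5])),((.046,0,.012),u([331,237])),((-.072,0,0),u([138,228.5])),((.072,.028,0),u([374.5,188]))],z0,[p[0],p[1],ty]); print("plate",y,"\n",np.round(e,1))
print("nominal tcp",p)
# gray hole rims
g=cv2.cvtColor(c["img"],cv2.COLOR_RGB2GRAY); ed=cv2.Canny(cv2.GaussianBlur(g,(3,3),0),30,80)
for cx,cy,h in [(131,237,15),(382,190,15),(331,237,36)]:
    ys,xs=np.nonzero(ed[cy-h:cy+h,cx-h:cx+h]); el=cv2.fitEllipse(cv2.convexHull(np.stack([xs+cx-h,ys+cy-h],1).astype(np.int32))); print(np.round(el[0],1),np.round(el[1],1))
E
```

```text
stage [ 0.4715755  -0.07708177 -0.05403094] 
 [[ 0.   0.1]
 [ 0.2  0.2]
 [-0.2 -0.3]]
0.1466155015385651 exp .1467 0.05635123590846714 exp .056
brass 116 173.56896551724137 74.10344827586206 168 180 69 79
brass 143 345.4125874125874 32.86713286713287 339 352 26 40
pred base/cen/tip A [175.4  73.8] [172.9  72.7] [170.1  71.5] B [343.3  34.4] [346.4  31.9] [349.7  29.2] corners [156.8 140.9] [361.4 137. ]
toolyaw -0.07233837373281143 z0 0.14024061259340903
plate [ 0.45990833 -0.1792733  -0.0759682 ] 
 [[-0.6 -0.1]
 [ 0.4  1.4]
 [ 0.6  0.5]
 [ 0.6 -0.1]
 [-1.  -1.8]]
nominal tcp [ 0.45908841 -0.17848233  0.15734061]
[132.1 234.6] [24.1 33.9]
[382.8 191.6] [23.4 28.1]
[331.5 244.1] [70.1 73.2]
```

Emit:
servo_tool([
  [[1.5,0.1,0],[0,0,-0.05],1],
  [[2.5,0.1,0],[0,0,-0.1],1],
  [[3,0.1,0],[0,0,-0.1],1],
  [[2.2,0.1,1],[0,0,0],1],
  [[1,0,2],[0,0,0],1],
  [[0,0,2],[0,0,0],1],
  [[0,0,1.5],[0,0,0],1],
  [[0,0,0.5],[0,0,0],1],
  [[0,0,0],[0,0,0],1],
  [[0,0,0],[0,0,0],1],
  [[0,0,0],[0,0,0],1],
])

```text
t: 10.73
eef_pos: [0.4701, -0.0767, 0.0881]
ee_rot: [0.001, 0.725, 0.689, 0.0]
force: [0.8, -0.5, -4.1]
opening: 0.0131
finger_force: 78.3
```

```bash
python3 - <<'E'
from fit import *
o=r.get_obs(); A=rot(o["ee_rot"]).as_matrix(); p=o["eef_pos"]; print(p,np.arctan2(A[1,1],A[0,1]),o["force"]); print("tool d cm",100*(A.T@(np.array([.4708,-.0767,.082])-p)))
c=cam("wrist"); print(tips(c,"plate_hole_a"))
s=cam("side"); save(s,"s2"); print(tips(s,"stage_pin_a"),tips(s,"plate_hole_a"))
w=c["img"][160:290,90:420]; t=s["img"][190:300,190:350]
t=cv2.resize(t,(660,454),interpolation=2); w=cv2.resize(w,(660,260)); cv2.imwrite("pics/m1.png",np.vstack([t[:330],w])[:,:,::-1])
E
```

```text
[ 0.47010842 -0.07670003  0.08814016] -0.05003846646328141 [ 0.7551393  -0.53969249 -4.12022642]
tool d cm [0.00359786 0.06815586 0.61411792]
[(0.94, array([136.5, 225.5])), (0.91, array([375.3, 188.3]))]
[(0.94, array([179.5, 162.9])), (0.85, array([244.2, 236.1])), (0.69, array([133.6, 172. ]))] [(0.73, array([240.5, 229.5])), (0.68, array([298.1, 209.9]))]
```

View pics/m1.png

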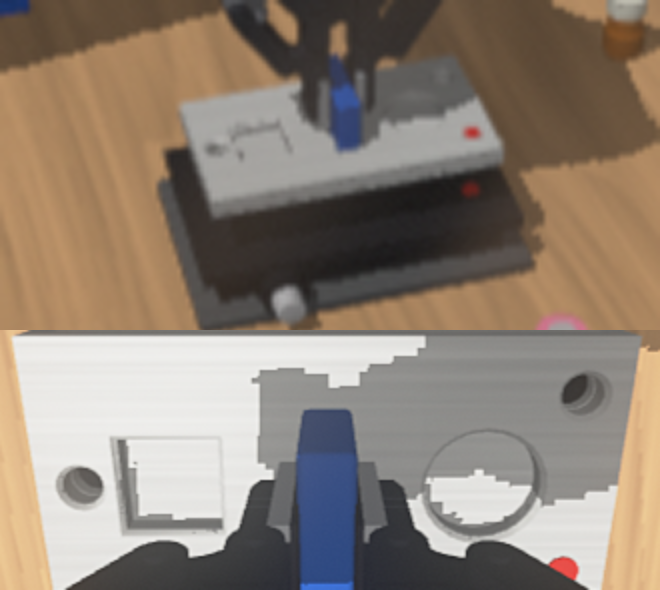

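The plate's red dot sits right above the stage's dot in the side view, and the holes look dark, so they are over the black top. I'll lower in small steps and watch the force.

Emit:
servo_tool([
  [[0,0.06,0.6],[0,0,0],1],
  [[0,0,0.6],[0,0,0],1],
  [[0,0,0.5],[0,0,0],1],
  [[0,0,0.4],[0,0,0],1],
  [[0,0,0],[0,0,0],1],
  [[0,0,0],[0,0,0],1],
])

```text
t: 11.48
eef_pos: [0.4696, -0.0762, 0.0658]
ee_rot: [-0.0, 0.724, 0.689, -0.0]
force: [-0.5, 0.3, -4.3]
opening: 0.0127
finger_force: 78.5
```

Emit:
servo_tool([
  [[0,0.05,0.3],[0,0,0],1],
  [[0,0,0.3],[0,0,0],1],
  [[0,0,0.15],[0,0,0],1],
  [[0,0,0],[0,0,0],1],
  [[0,0,0],[0,0,0],1],
])

```text
t: 11.9
eef_pos: [0.4704, -0.0763, 0.0587]
ee_rot: [-0.0, 0.724, 0.689, -0.0]
force: [0.0, 0.1, -4.1]
opening: 0.0129
finger_force: 78.5
```

Emit:
servo_tool([
  [[0,0,0.1],[0,0,0],1],
  [[0,0,0.1],[0,0,0],1],
  [[0,0,0],[0,0,0],1],
  [[0,0,0],[0,0,0],1],
])

```text
t: 12.23
eef_pos: [0.4706, -0.0763, 0.057]
ee_rot: [0.0, 0.724, 0.689, 0.0]
force: [0.5, -0.7, -2.0]
opening: 0.0122
finger_force: 78.7
```

Emit:
servo_tool([
  [[0,0,0.1],[0,0,0],1],
  [[0,0,0],[0,0,0],1],
  [[0,0,0],[0,0,0],1],
])

```text
t: 12.48
eef_pos: [0.4706, -0.0764, 0.0569]
ee_rot: [0.0, 0.724, 0.689, 0.0]
force: [-5.0, 1.2, 13.3]
opening: 0.0129
finger_force: 81.1
```

The plate touched at TCP z = 0.057, which is the flush height. I'll release it, rise, and check.

Emit:
servo_tool([
  [[0,0,-0.05],[0,0,0],2],
  [[0,0,0],[0,0,0],3.5],
  [[0,0,0],[0,0,0],3.5],
  [[0,0,0],[0,0,0],3.5],
  [[0,0,-1],[0,0,0],3.5],
  [[0,0,-3],[0,0,0],4],
  [[0,0,-4],[0,0,0],6],
  [[0,0,-4],[0,0,0],6],
  [[0,0,-3],[0,0,0],6],
  [[0,0,-1],[0,0,0],6],
  [[0,0,0],[0,0,0],6],
  [[0,0,0],[0,0,0],6],
])

```text
t: 13.48
eef_pos: [0.4702, -0.0763, 0.2163]
ee_rot: [0.0, 0.724, 0.689, 0.0]
force: [0.2, 0.2, -0.8]
opening: 0.06
finger_force: 0.0
```

```bash
python3 - <<'E'
from fit import *
o=r.get_obs(); A=rot(o["ee_rot"]).as_matrix(); p=o["eef_pos"]; print(p,np.round(o["qpos"],3),np.arctan2(A[1,1],A[0,1]))
c=cam("wrist"); save(c,"w6"); print([ (l,tips(c,l)) for l in ["plate_hole_a","round_nest","stage_pin_a"]])
f=lambda L:proj(c,np.array([.4716,-.0775,.04])+R.from_euler('z',-.052).apply(L))
for n,L in [("pinA",(-.072,0,.016)),("pinB",(.072,.028,.016)),("dot",(.072,-.028,.012)),("nest",(.046,0,.005))]: print(n,np.round(f(L),1))
print(red(c,(250,100,400,300)))
T=cam("top");S=cam("side")
for n,C in (("top",T),("side",S)): print(n,[(round(b["score"],2),np.round(b["bbox"]).tolist()) for b in r.boxes_of(C,"round_mount")],tips(C,"round_mount"))
b=(355,145,400,200); t=T["img"][145:205,330:410]; t=cv2.resize(t,(480,360),interpolation=2)
rt=red(T,(362,155,395,190)); rs=red(S,(330,280,375,325)); print(rt,rs)
w=cv2.resize(c["img"][100:260,120:400],(480,274)); w=w[:,:]
s=cv2.resize(S["img"][260:340,290:400],(310,226),interpolation=2)
im=np.zeros((600,800,3),np.uint8); im[:360,:480]=t; im[:226,490:800]=s; im[326:600,:480]=w; cv2.imwrite("pics/m2.png",im[:,:,::-1])
E
```

```text
[ 0.47023247 -0.07628013  0.21633545] [-0.186  0.225  1.963 -0.     0.953 -0.136] -0.049455390060300815
[('plate_hole_a', [(0.88, array([191.5, 172.9])), (0.84, array([317.6, 149.6]))]), ('round_nest', [(0.87, array([291. , 173.4]))]), ('stage_pin_a', [(0.92, array([318.7, 149.9])), (0.91, array([190.3, 175. ]))])]
pinA [189.5 175.9]
pinB [319.4 151.3]
dot [315.2 198.7]
nest [293.1 173.9]
[(47, array([315.17021277, 198.9787234 ]))]
top [(0.57, [374.0, 169.0, 386.0, 179.0]), (0.56, [276.0, 171.0, 282.0, 203.0])] [(0.63, array([376. , 174.2])), (0.45, array([377.8, 141.3]))]
side [(0.68, [385.0, 285.0, 402.0, 306.0]), (0.66, [343.0, 293.0, 358.0, 315.0]), (0.56, [321.0, 264.0, 336.0, 288.0])] [(0.83, array([349.1, 308. ])), (0.8, array([394.9, 300. ])), (0.61, array([326.1, 277.8]))]
[(102, array([378.1372549 , 172.06862745]))] [(209, array([349.23923445, 304.49760766]))]
```

View pics/m2.png

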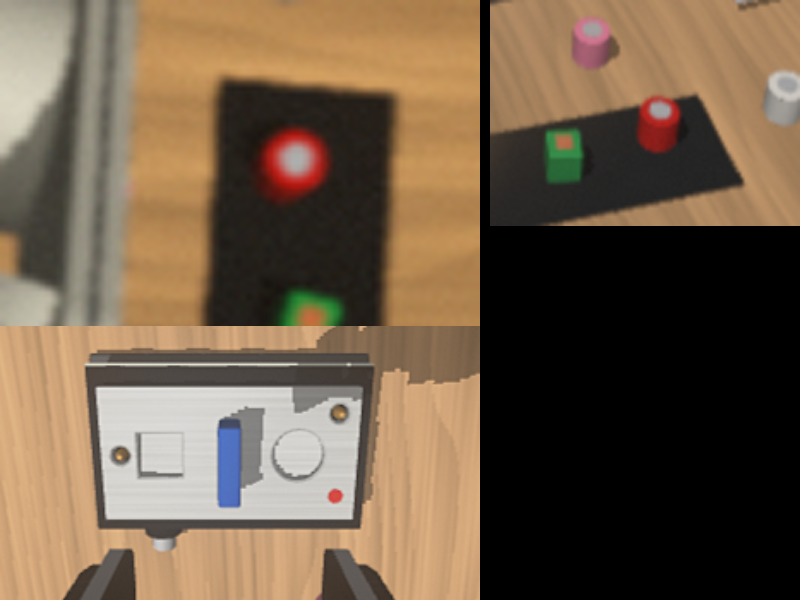

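The plate sits with a brass pin in each hole: A at (190,175) and B at (319,150) in the wrist frame, within 2 px of the prediction. The enlarged crop confirms the red mount on the mat, at (378,172) in the top view and (349,304) in the side view. The pink and white ones stand on the bare bench. I'll go above the red one and turn 90° so the fingers close along plate y, clear of the rib.

Emit:
servo_tool([
  [[-3.4,1.5,0],[0,0,0],6],
  [[-3.4,1.5,0],[0,0,0],6],
  [[-3.4,1.5,0],[0,0,0],6],
  [[-3.4,1.5,0],[0,0,0],6],
  [[-3.4,1.5,0],[0,0,0],6],
  [[-3.4,1.5,0],[0,0,0],6],
  [[-3.3,1.2,0],[0,0,0],6],
])

```text
t: 14.57
eef_pos: [0.5613, -0.32, 0.2161]
ee_rot: [0.0, 0.724, 0.689, 0.0]
force: [0.1, -0.0, -0.4]
opening: 0.06
finger_force: 0.0
```

Emit:
servo_tool([
  [[0,0,0],[0,0,1.3],6],
  [[0,0,0],[0,0,1.3],6],
  [[0,0,0],[0,0,1.3],6],
  [[0,0,0],[0,0,1.3],6],
  [[0,0,0],[0,0,1.3],6],
  [[0,0,0],[0,0,1.3],6],
  [[0,0,0],[0,0,1.3],6],
  [[0,0,0],[0,0,1.3],6],
  [[0,0,0],[0,0,1.3],6],
  [[0,0,0],[0,0,1.3],6],
  [[0,0,0],[0,0,1.3],6],
  [[0,0,0],[0,0,1.3],6],
])

```text
t: 15.57
eef_pos: [0.5606, -0.3181, 0.216]
ee_rot: [-0.0, 0.997, 0.077, -0.0]
force: [0.1, 0.7, 0.7]
opening: 0.0602
finger_force: 0.0
```

Emit:
servo_tool([
  [[0,0,2],[0,0,1.3],6],
  [[0,0,3],[0,0,1.1],6],
  [[0,0,2],[0,0,0],6],
  [[0,0,0],[0,0,0],6],
  [[0,0,0],[0,0,0],6],
])

```text
t: 15.98
eef_pos: [0.56, -0.3177, 0.1453]
ee_rot: [-0.001, 1.0, -0.024, -0.001]
force: [-0.3, 0.1, 0.1]
opening: 0.0602
finger_force: 0.0
```

```bash
cat > m.py <<'E'
from fit import *
o=r.get_obs(); A=rot(o["ee_rot"]).as_matrix(); p=o["eef_pos"]; print(o["t"],p,np.round(o["qpos"],3),np.arctan2(A[1,1],A[0,1]))
c=cam("wrist"); save(c,"w7_%d"%c["shot"]); g=c["img"].astype(int)
rr=red(c,(0,0,511,383)); print(rr[:4])
t=tips(c,"round_mount"); print(t,[np.round(b["bbox"]) for b in r.boxes_of(c,"round_mount")])
# fit cylinder: mask = red blob convex hull; match bbox of projected cylinder
u0,v0=rr[0][1].astype(int); h=60; y0=max(v0-h,0);x0=max(u0-h,0); q=g[y0:v0+h,x0:u0+h]
m=((q[...,0]>1.8*q[...,1]+15)&(q[...,0]>1.8*q[...,2]+15)).astype(np.uint8); n,l,s,_=cv2.connectedComponentsWithStats(m); i=1+np.argmax(s[1:,4])
ys,xs=np.nonzero(l==i); H=np.array([xs.min()+x0,ys.min()+y0,xs.max()+x0,ys.max()+y0],float); print("bbox",H)
a=np.linspace(0,6.283,40)
def bb(q): 
    P=np.array([proj(c,[q[0]+.015*np.cos(k),q[1]+.015*np.sin(k),z]) for z in (.003,.033) for k in a]); return np.r_[P.min(0),P.max(0)]
s=least_squares(lambda q:bb(q)-(H+[-.5,-.5,.5,.5]),at(c,*rr[0][1],.02)[:2],diff_step=1e-3); print("mount",s.x,s.fun)
print("tool d cm",100*(A.T@(np.r_[s.x,0]-p)))
E
python3 m.py
```

```text
15.9833 [ 0.55997897 -0.31768701  0.14528722] [-0.535  0.553  1.64  -0.     0.952  1.085] -1.6197169118325827
[(599, array([254.9966611 , 179.77128548])), (77, array([ 27.36363636, 222.67532468]))]
[(0.89, array([256.7, 173.5])), (0.69, array([ 28.2, 282.7])), (0.66, array([256.1,  70.9])), (0.6, array([165.3, 190.8]))] [array([240.,  46., 274.,  87.]), array([243., 164., 273., 200.]), array([143., 177., 181., 215.]), array([  0., 204.,  69., 352.])]
bbox [240. 163. 270. 197.]
mount [ 0.56398128 -0.3198694 ] [-0.22019483 -0.68719209  0.22021294  0.67204283]
tool d cm [ 0.44691475  0.21740461 14.52737362]
```

Emit:
servo_tool([
  [[0.2,0.1,2],[0,0,0],6],
  [[0.2,0.1,2.5],[0,0,0],6],
  [[0,0,2.5],[0,0,0],6],
  [[0,0,2],[0,0,0],6],
  [[0,0,0],[0,0,0],6],
  [[0,0,0],[0,0,0],6],
])

```text
t: 16.63
eef_pos: [0.5648, -0.3204, 0.0568]
ee_rot: [-0.0, 1.0, -0.025, -0.0]
force: [-0.0, 0.4, 0.3]
opening: 0.0599
finger_force: 0.0
```

```bash
python3 m.py
```

```text
16.6333 [ 0.56476162 -0.32037021  0.05684297] [-0.534  0.68   1.658  0.     0.803  1.086] -1.6200759851606468
[(1457, array([251.90253946, 217.30199039]))]
[(0.88, array([252.5,  60.1])), (0.62, array([254.6, 210.9])), (0.57, array([131.9, 229.3]))] [array([ 94., 216., 150., 272.]), array([232., 193., 278., 248.])]
bbox [229. 192. 274. 245.]
mount [ 0.56425855 -0.3196168 ] [ 0.01670274 -0.92971684 -0.01677324  0.89011526]
tool d cm [-0.05342579 -0.07240785  5.68430702]
```

Emit:
servo_tool([
  [[-0.05,-0.05,1.5],[0,0,0],6],
  [[0,0,1.5],[0,0,0],6],
  [[0,0,1],[0,0,0],6],
  [[0,0,0.5],[0,0,0],6],
  [[0,0,0],[0,0,0],6],
  [[0,0,0],[0,0,0],4],
  [[0,0,0],[0,0,0],2.5],
  [[0,0,0],[0,0,0],2],
  [[0,0,0],[0,0,0],2],
  [[0,0,0],[0,0,0],2],
  [[0,0,0],[0,0,0],2],
  [[0,0,0],[0,0,0],2],
], grip_force=35)

```text
t: 17.78
eef_pos: [0.5646, -0.3201, 0.012]
ee_rot: [0.0, 1.0, -0.025, 0.001]
force: [0.5, -0.8, 5.1]
opening: 0.0284
finger_force: 35.0
```

The mount is gripped. I'll lift it and carry it to just short of the nest in tool x, so the camera can see the nest past the mount.

Emit:
servo_tool([
  [[0,0,-0.5],[0,0,0],2],
  [[0,0,-1.5],[0,0,0],2],
  [[0,0,-3],[0,0,0],2],
  [[0,0,-3.5],[0,0,0],2],
  [[0,0,-3],[0,0,0],2],
  [[0,0,-2],[0,0,0],2],
  [[-0.5,-1,-0.5],[0,0,0],2],
  [[-1.4,-2.2,0],[0,0,0],2],
  [[-1.7,-3,0],[0,0,0],2],
  [[-1.7,-3,0],[0,0,0],2],
  [[-1.7,-3,0],[0,0,0],2],
  [[-1.7,-3,0],[0,0,0],2],
])

```text
t: 18.78
eef_pos: [0.4823, -0.1615, 0.1506]
ee_rot: [-0.0, 1.0, -0.025, -0.001]
force: [0.4, -0.0, -0.6]
opening: 0.0285
finger_force: 34.7
```

Emit:
servo_tool([
  [[-1.7,-3,0],[0,0,0],2],
  [[-1.7,-3,0],[0,0,0],2],
  [[-1.3,-2,0],[0,0,0],2],
  [[-0.5,-0.5,0],[0,0,0],2],
  [[0,0,0],[0,0,0],2],
  [[0,0,0],[0,0,0],2],
  [[0,0,0],[0,0,0],2],
])

```text
t: 19.37
eef_pos: [0.4378, -0.0769, 0.1514]
ee_rot: [0.0, 1.0, -0.025, 0.001]
force: [0.5, -0.4, -0.8]
opening: 0.0286
finger_force: 34.7
```

```bash
python3 - <<'E'
from fit import *
o=r.get_obs(); A=rot(o["ee_rot"]).as_matrix(); p=o["eef_pos"]; print(o["t"],p,np.arctan2(A[1,1],A[0,1]),o["opening"],o["finger_force"])
c=cam("wrist"); save(c,"w8"); print([ (l,tips(c,l)) for l in ["plate_hole_a","round_nest","stage_pin_a","round_mount"]])
f=lambda L:proj(c,np.array([.4715,-.0774,.04])+R.from_euler('z',-.052).apply(L))
for n,L in [("holeA",(-.072,0,.0)),("holeB",(.072,.028,.0)),("pinA",(-.072,0,.016)),("pinB",(.072,.028,.016)),("dot",(.072,-.028,.012)),("nest",(.046,0,.005)),("nesttop",(.046,0,.012))]: print(n,np.round(f(L),1))
for k in red(c,(0,0,511,383)): print(k)
print("mount pred top/bot",proj(c,p+A@[0,0,-.021]),proj(c,p+A@[0,0,.009]))
E
```

```text
19.3667 [ 0.43783502 -0.07690687  0.15143726] -1.620658144125761 0.02859010457194696 34.68407455366105
[('plate_hole_a', [(0.96, array([218.7,  69.6])), (0.93, array([252.8, 224.9]))]), ('round_nest', [(0.76, array([246.8,  97.4]))]), ('stage_pin_a', [(0.57, array([216.1,  64.9]))]), ('round_mount', [(0.79, array([399.1,  55.6])), (0.58, array([255.4, 232.2]))])]
holeA [251.4 225.1]
holeB [218.4  68.1]
pinA [251.3 232. ]
pinB [215.9  65.3]
dot [286.1  66.1]
nest [251.4 100.2]
nesttop [251.3 100. ]
(1565, array([252.62555911, 259.82811502]))
(117, array([286.20512821,  65.94871795]))
mount pred top/bot [252.45237662 261.35704652] [252.56082684 234.89298838]
```

View pics/w8.png

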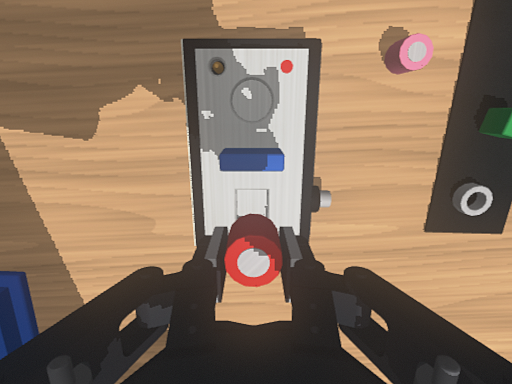

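Everything matches the prediction within 1 px: the nest is at (252,100), the dot at (286,66), and the steel disc of the held mount at (254,262). I'll cross over the rib, then descend.

Emit:
servo_tool([
  [[1,0,0],[0,0,0],2],
  [[2,-0.1,0],[0,0,0],2],
  [[2.5,0,0],[0,0,0],2],
  [[1.8,0,0],[0,0,0],2],
  [[0.7,0,0.5],[0,0,0],2],
  [[0,0,2],[0,0,0],2],
  [[0,0,2.5],[0,0,0],2],
  [[0,0,1.7],[0,0,0],2],
  [[0,0,0.8],[0,0,0],2],
  [[0,0,0],[0,0,0],2],
  [[0,0,0],[0,0,0],2],
  [[0,0,0],[0,0,0],2],
])

```text
t: 20.62
eef_pos: [0.5176, -0.0793, 0.0771]
ee_rot: [0.0, 1.0, -0.025, 0.001]
force: [-1.0, 0.4, 0.8]
opening: 0.0286
finger_force: 34.7
```

```bash
python3 - <<'E'
from fit import *
o=r.get_obs(); A=rot(o["ee_rot"]).as_matrix(); p=o["eef_pos"]; print(p,o["force"]); print(100*(A.T@(np.array([.5176,-.0798,.054])-p)))
c=cam("wrist"); g=red(c,(270,100,380,230)); print(g, proj(c,np.array([.4715,-.0774,.04])+R.from_euler('z',-.052).apply([.072,-.028,.012])))
E
```

```text
[ 0.5175647  -0.07929714  0.07712342] [-1.00654615  0.35897815  0.83093678]
[0.00295615 0.04963743 2.31235643]
[(166, array([298.1746988 , 186.40361446])), (4, array([270.75, 221.5 ]))] [297.89511352 186.24430114]
```

Emit:
servo_tool([
  [[0,0.04,0.7],[0,0,0],2],
  [[0,0,0.6],[0,0,0],2],
  [[0,0,0.4],[0,0,0],2],
  [[0,0,0.2],[0,0,0],2],
  [[0,0,0],[0,0,0],2],
  [[0,0,0],[0,0,0],2],
])

```text
t: 21.17
eef_pos: [0.5167, -0.0795, 0.0571]
ee_rot: [-0.0, 1.0, -0.025, -0.0]
force: [-0.5, 0.1, 0.6]
opening: 0.0285
finger_force: 34.7
```

Mount bottom is about 4 mm into the nest with no contact. I'll lower the last 3 mm gently.

Emit:
servo_tool([
  [[0.05,0,0.15],[0,0,0],2],
  [[0,0,0.1],[0,0,0],2],
  [[0,0,0],[0,0,0],2],
  [[0,0,0],[0,0,0],2],
])

```text
t: 21.5
eef_pos: [0.5174, -0.0795, 0.0548]
ee_rot: [0.0, 1.0, -0.025, 0.0]
force: [0.1, 0.6, -1.1]
opening: 0.0286
finger_force: 34.7
```

Emit:
servo_tool([
  [[0,0,0.07],[0,0,0],2],
  [[0,0,0],[0,0,0],2],
  [[0,0,0],[0,0,0],2],
])

```text
t: 21.75
eef_pos: [0.5174, -0.0795, 0.0541]
ee_rot: [-0.0, 1.0, -0.025, -0.0]
force: [0.5, -0.7, -0.2]
opening: 0.0285
finger_force: 34.7
```

Emit:
servo_tool([
  [[0,0,0.05],[0,0,0],2],
  [[0,0,0],[0,0,0],2],
  [[0,0,0],[0,0,0],2],
])

```text
t: 22.0
eef_pos: [0.5174, -0.0796, 0.054]
ee_rot: [0.0, 1.0, -0.025, 0.0]
force: [-1.3, -0.8, 5.0]
opening: 0.0285
finger_force: 35.2
```

Emit:
servo_tool([
  [[0,0,0.04],[0,0,0],2],
  [[0,0,0],[0,0,0],2],
  [[0,0,0],[0,0,0],2],
])

```text
t: 22.25
eef_pos: [0.5175, -0.0796, 0.054]
ee_rot: [0.0, 1.0, -0.025, 0.0]
force: [-3.3, 1.1, 10.6]
opening: 0.0288
finger_force: 35.7
```

The mount touched at z = 0.054, which is fully home. I'll release slowly and retreat.

Emit:
servo_tool([
  [[0,0,-0.08],[0,0,0],3],
  [[0,0,0],[0,0,0],3.5],
  [[0,0,0],[0,0,0],4.5],
  [[0,0,0],[0,0,0],4.5],
  [[0,0,-0.5],[0,0,0],4.5],
  [[0,0,-2],[0,0,0],4.5],
  [[0,0,-3.5],[0,0,0],4.5],
  [[0,0,-4],[0,0,0],4.5],
  [[0,0,-3],[0,0,0],4.5],
  [[0,0,-1],[0,0,0],4.5],
  [[0,0,0],[0,0,0],4.5],
  [[0,0,0],[0,0,0],4.5],
])

```text
t: 23.25
eef_pos: [0.5172, -0.0795, 0.1939]
ee_rot: [0.0, 1.0, -0.025, 0.0]
force: [0.4, 0.1, -0.4]
opening: 0.0452
finger_force: 0.0
```

```bash
python3 - <<'E'
from fit import *
o=r.get_obs(); print(o["eef_pos"],o["opening"])
c=cam("wrist"); f=lambda L:np.round(proj(c,np.array([.4715,-.0774,.04])+R.from_euler('z',-.052).apply(L)),1)
print("dot",f((.072,-.028,.012)),"mount pred bot/top",f((.046,0,.005)),f((.046,0,.035)))
for k in red(c,(200,60,340,260)): print(k)
a=np.linspace(0,6.28,50); P=np.array([f((.046+.015*np.cos(k),.015*np.sin(k),z)) for z in(.005,.035) for k in a if 1]); print("pred bbox(incl. hidden foot)",P.min(0),P.max(0)); Q=P[50:]; print("top disc",Q.min(0),Q.max(0))
g=c["img"].astype(int); m=((g[...,0]>1.8*g[...,1]+15)&(g[...,0]>1.8*g[...,2]+15)); m=m.astype(np.uint8); n,l,s,_=cv2.connectedComponentsWithStats(m); i=1+np.argmax(s[1:,4]); print("seen",s[i])
# steel disc centre
x,y,w,h,_=s[i]; 
gray=((g.max(2)-g.min(2)<45)&(g.mean(2)>90))[y+2:y+h-2,x+5:x+w-5]; yy,xx=np.nonzero(gray); print("steel",xx.mean()+x+5,yy.mean()+y+2,len(xx))
print(tips(c,"round_mount"),tips(c,"stage_pin_a"),f((-.072,0,.016)),f((.072,.028,.016)))
E
```

```text
[ 0.51716679 -0.07950323  0.19392258] 0.04515205450611619
dot [280.2 155.5] mount pred bot/top [253.  178.2] [253.  185.6]
(428, array([252.99065421, 184.82943925]))
(59, array([280.13559322, 155.57627119]))
pred bbox(incl. hidden foot) [237.7 164.6] [268.3 200.1]
top disc [237.7 170.6] [268.3 200.1]
seen [239 172  29  28 428]
steel 253.26020408163265 185.84183673469389 196
[(0.78, array([254.3, 177.5])), (0.75, array([369.9, 136.7])), (0.64, array([474.8,  19.8]))] [(0.68, array([226.3, 151.7])), (0.59, array([255.1, 277.7]))] [252.8 278.7] [225.6 156. ]
```

The dot, the pins and the mount's steel disc (253,186) all lie where a seated assembly puts them, and the gripper is clear. I'll hand the job in.

```bash
python3 -c "
from plant import r
print(r.sign_off())"
```

```text
the job is handed in; nothing more can be done
None
```

The holder plate rests flush on the black stage over both pins, and the red round mount stands fully home in the round nest. Both were set down and released, nothing else was touched, and I handed the job in at about 23 s of the 58 s allowed.

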